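# Close and pin the hinged ring mould and keep it pressed shut

## Task

Fold the open upper half of the aluminium ring mould down onto its lower half, then take the steel locating pin out of its wooden stand and push it through the hole in the upper half into the hole below, until the knob sits on the upper half. Sprung buttons lift the upper half again as soon as it is let go, so finish while still pushing down on the pin or the upper half, with the pin fully home and the mould fully shut: do not let go at the end. Leave the eye loupe, the clear display box and the little card box undisturbed.

Things in the scene. Friction and masses are not known exactly. Their poses are not given: they have to be found in the camera images.
- mould: lower half of the mould, fixed to the bench: aluminium block 120 mm along its x, 80 mm along y, 35 mm high, with 6 mm high flanges at its long sides (106 mm over them). Origin at the centre of its underside, z up. Hinge at the +x end (away from the robot), pin hole near the -x end. Two sprung buttons stand 6 mm above its top, pushing up with 3 N in all when out, 6.5 N when pressed flush.
- hinge (a point): point on the hinge axis, half-way along it, at x = 60.5 mm, z = 35 mm of the mould's frame; the axis runs along the mould's y.
- lower_hole (a point): centre of the mouth of the blind pin hole in the top of the lower half (x = -40 mm, z = 35 mm of the mould's frame); 9.5 mm diameter, 32 mm deep, vertical, small chamfer.
- upper_half (a joint): angle of the upper half, rad: 0 = fully shut, flat on the lower half; grows as its free (-x) end swings up and away from the robot (1.57 = upright). A plate 80 mm wide, 12 mm thick, free edge 115.5 mm from the hinge axis, underside in the plane of that axis. The hinge is stiff (0.12 N m): it stays where it is left, but from shut the buttons lift it to about 0.065 rad.
- upper_hole (a point): centre of the upper mouth (in the top face) of the through hole of the upper half, 100.5 mm from the hinge axis; 12 mm diameter with a 2 mm chamfer. It lies over the lower hole when the mould is shut, and within about 1 mm of it when the buttons lift it.
- press_spot (a point): point in the middle of the top (outer) face of the upper half, 60.5 mm from the hinge axis and 12 mm above its underside: bare metal to push on. Keeping the mould shut takes about 7 N straight down at the hole or 11 N here.
- pin_knob (a point): centre of the knob of the loose locating pin (steel, 40 to 85 g). The knob is a plain upright cylinder 20 mm in diameter and 30 mm tall; below it a shank 8 mm in diameter and 40 mm long with a tapered nose; total 70 mm; z axis along the pin, towards the knob. This point is 15 mm above the knob's underside and 55 mm above the nose.
- pin_tip (a point): end of the pin's tapered nose, 55 mm below pin_knob. At the start it is 26 mm deep in the stand; fully home it is 28 mm below lower_hole.
- stand: wooden stand fixed to the bench, 60 x 60 x 32 mm, with a vertical hole 10 mm in diameter and 26 mm deep in the middle of its top, in which the pin stands upright at the start, so that the knob's underside is 46 mm above the bench; origin at the centre of its underside.
- eye_loupe: black eye loupe, 41 mm wide, 30 mm high, standing beyond the work; leave alone. Origin at the centre of its underside.
- display_box: clear display box, 59 x 59 x 46 mm, standing beyond the work; leave alone. Origin at the centre of its underside.
- parts_box: little card box, 24 x 50 x 10 mm, lying behind the work; leave alone. Origin at the centre of its underside.
Things that resemble listed ones, but are neither listed nor needed, are in the scene too. There is more than one size of the part that bears pin_knob; the job needs the smaller.

How it is judged:
By the outcome, as a careful person would: the job done as asked, in the order asked, and still so for the second after the job is handed in, while the arm keeps its last pose, push and grip.
It also fails if it takes over 43 s, if anything falls off the work surface, if the arm or the gripper's body presses on something with over 40 N, if the wrist force passes 120 N, or if a joint passes its speed limit or range.

## Robot

A 6-joint arm with a two-finger parallel gripper is mounted at the origin on a cart in front of the work surface, level with it; the furniture and walls round the work are solid. World frame = base frame: x ahead of the robot, y to its left, z up, the work surface at z = 0. Lengths are in mm, angles in rad, forces in N, time in s.
With the tool pointing down it reaches from about 275 to 975 mm from the base axis. Payload 8.4 kg.
Tool frame: the origin (TCP) lies on the centre line of the jaws, within the pads' length; the fingertips stand 25 mm ahead of it and the grasp point (between the pads) lies 6 mm ahead of it; z points along the fingers, x is the direction in which the jaws open and shut, and the axes are right-handed (so a half turn about z gives the same grasp; the last joint's range is limited). The gripper opens to 92 mm and grips with 3 to 60 N. Pads are 20 mm wide; open, the fingers measure 128 mm over their backs; the gripper's body (75 mm by 189 mm) begins 69 mm behind the grasp point.
Start: joints at [1.3, 0.353, 1.633, -0, 1.155, -0.002], TCP at [165.983, 602.559, 217.683] pointing down, gripper open.
Joint ranges: [-2.63, 2.63], [-0.92, 2.1], [0.06, 2.66], [-1.3, 4.44], [0, 2.69], [-3.02, 3.02]. Speed limits (rad/s): [2.22, 2.22, 2.79, 3.14, 3.14, 3.14].

## Interface

Orientations are given as [roll, pitch, yaw] about the fixed x, y, z axes, in that order (R = Rz(yaw) Ry(pitch) Rx(roll)).
In Python, from workcell import status, get_image, order gives the robot as it stands.
- The arm moves only by the shell command python3 -m jog 'ROWS' [FORCE]. ROWS is JSON, a list of rows, each a list of 7 numbers: the shift along the world's x, y, z in mm, then the turn, a rotation vector about the world's x, y, z in degrees, then the gripper command: -1 is shut, 1 is fully open, values between are in proportion. A call has 1 to 12 rows; each row shifts and turns the commanded pose from where the row before left it; what a row does not reach is not made up. A row lasts 1/8 s, in which the tool goes at most 62.5 mm and 10.7 degrees, less where a joint would pass 70% of its speed; a pose out of reach is approached as far as the arm can. A call with a gripper value outside its range is refused whole. The fingers move at their own pace and stop on an object; FORCE is the grip in N (left out, the last holds). Time passes only in rows, so rows that do not move let the fingers close. It gives the time, the measured TCP pose, the force and the opening at its end, in the units of the state.
- status.state(): the state, without advancing time (a new reading comes with each control period).
- get_image(name): name is "scene" or "top" or "wrist"; returns a dict with "image" (384x512x3 uint8, red, green, blue), "K" (3x3 intrinsics, pixels), "R" (3x3) and "t" (3): a world point X has camera coordinates R X + t; the wrist camera has in their place "hand_eye" (4x4, takes a point from camera to tool coordinates, whose origin is the TCP and whose axes are the tool frame's). Camera axes: x right, y down, z forward; pixel columns grow to the right and rows downward; lengths in mm; the calibration is good to about 2 mm. A picture is of the moment at which its call begins: read the wrist's pose just before it. There is no depth.
- order.hand_in(): hands the job in, once; it reports no verdict.
The state is a dict: "time": time; "joints": joint angles; "qvel": joint speeds; "joint_efforts": joint torques, N m; "ee_pos": TCP position; "ee_rot": TCP orientation; "wrist_force": force on the tool from outside, world axes, zero at the start; "torque": the same for the moment, N m; "width": finger opening in mm.
Only numpy, scipy, OpenCV 4.12 (cv2) and the standard library are available. Lean on these libraries where they do the work, as an engineer would, in place of code of your own. Each camera call takes 0.05 s, during which the arm holds its last target.

## Working session

There is one attempt and no reset: what is moved stays moved. The work goes in short steps, Python scripts to look and compute and a shell command to move; the robot and the scene stay as the last step left them, time stands still between calls to the robot, and variables do not carry over. Pictures are saved under pics/ and viewed, and the job is handed in when it is done.

```bash
mkdir -p pics; ls
cat > h.py <<'E'
import numpy as np,cv2
from workcell import status,get_image,order
def snap(n,f):
    d=get_image(n); cv2.imwrite('pics/'+f,cv2.cvtColor(d['image'],cv2.COLOR_RGB2BGR)); 
    np.savez('pics/'+f[:-4]+'.npz',**d); return d
def ray(d,u,v):
    r=np.linalg.inv(d['K'])@np.array([u,v,1.]); R=d['R']; return -R.T@d['t'],R.T@r
def plane(d,u,v,z):
    c,r=ray(d,u,v); return c+r*(z-c[2])/r[2]
def proj(d,X):
    p=d['K']@(d['R']@np.array(X,float)+d['t']); return p[:2]/p[2]
def load(f):
    return dict(np.load('pics/'+f+'.npz'))
E
python3 - <<'E'
from h import *
print(status.state())
for n in('scene','top'):
    d=snap(n,n+'0.png')
    print(n,d['K'],-d['R'].T@d['t'],d['R'])
E
```

```text
pics
{'time': 0.0, 'joints': array([ 1.29957923e+00,  3.53591872e-01,  1.63411637e+00, -5.17305885e-05,
        1.15522183e+00, -2.41620530e-03]), 'qvel': array([-0.00020934,  0.00040707,  0.00100492, -0.0019927 ,  0.00187023,
        0.00188342]), 'joint_efforts': array([ 2.32244311e-03, -5.93856597e+01, -3.34205174e+01,  6.99824723e-02,
        2.36937997e-02, -1.53951237e-04]), 'ee_pos': array([165.88009275, 602.07920298, 217.00645117]), 'ee_rot': array([3.14154859e+00, 1.33753037e-03, 1.30201632e+00]), 'wrist_force': array([-0.12954966,  0.2411671 , -0.45414154]), 'torque': array([-0.03047279, -0.06640715,  0.04455468]), 'width': 92.00673424527952}
scene [[346.55117438   0.         253.9089562 ]
 [  0.         346.55117438 186.54863411]
 [  0.           0.           1.        ]] [ -53.3577606  -466.77762744  489.4301544 ] [[ 0.52855049 -0.84880502 -0.0128228 ]
 [-0.42535932 -0.25173851 -0.86930844]
 [ 0.73464537  0.4649277  -0.49410364]]
top [[470.37703251   0.         266.01514207]
 [  0.         470.37703251 191.8083472 ]
 [  0.           0.           1.        ]] [457.71544796 -86.02587773 913.3699519 ] [[ 0.02677432 -0.99948342 -0.01777726]
 [-0.99236514 -0.02443343 -0.12089016]
 [ 0.12039335  0.02087829 -0.99250669]]
```

View pics/scene0.png

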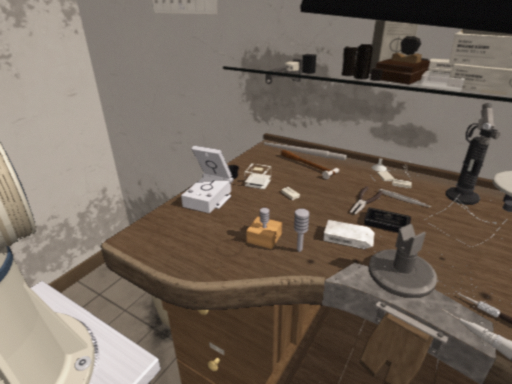

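View pics/top0.png

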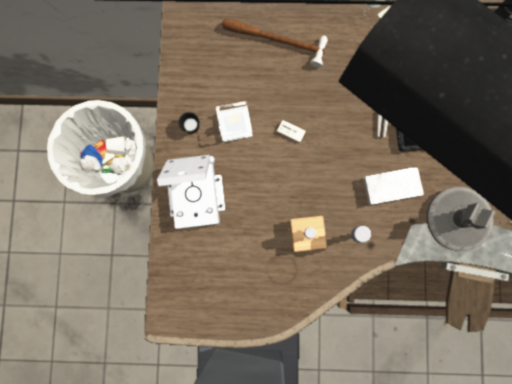

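Run:
```python
from h import *
a=cv2.imread('pics/top0.png'); b=cv2.imread('pics/scene0.png')
cv2.imwrite('pics/top0c.png',cv2.resize(a[90:260,150:390],None,fx=3.3,fy=3.3,interpolation=cv2.INTER_CUBIC))
cv2.imwrite('pics/scene0c.png',cv2.resize(b[135:260,170:380],None,fx=3.8,fy=3.8,interpolation=cv2.INTER_CUBIC))
```

```text
(no output)
```

View pics/top0c.png

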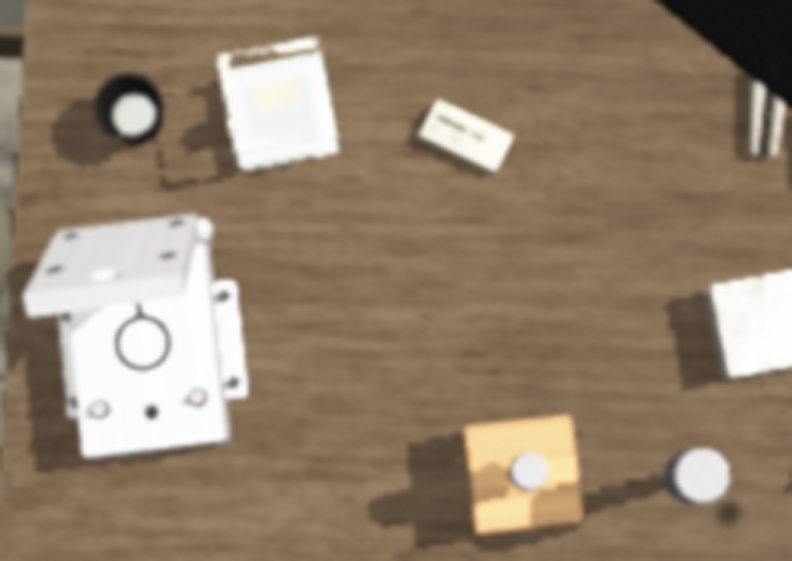

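View pics/scene0c.png

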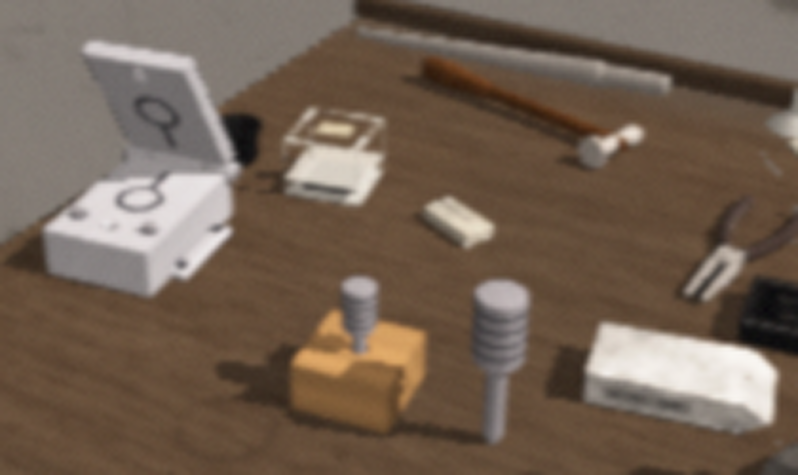

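Run:
```python
from h import *
from scipy.optimize import least_squares
T=load('top0');S=load('scene0')
def t(u,v):return u/3.3+150-.35,v/3.3+90-.35
def s(u,v):return u/3.8+170-.37,v/3.8+135-.37
P=lambda d,p,z:plane(d,*p,z)
print('hole',P(T,t(151,412),35))
nl=P(T,t(83,458),35);nr=P(T,t(229,441),35);print('near corners',nl,nr,'scene',P(S,s(48,238),35),P(S,s(157,260),35))
print('btn',P(T,t(98,409),41),P(T,t(197,397),41))
print('knobtop',P(T,t(529,470),76),P(S,s(360,287),76))
print('stand corners',[P(T,t(*p),32)[:2].round(1) for p in((465,425),(572,415),(582,520),(475,534))])
def tri(pt,ps):
    c1,r1=ray(T,*pt);c2,r2=ray(S,*ps)
    A=np.c_[r1,-r2];k=np.linalg.lstsq(A,c2-c1,rcond=None)[0]
    p,q=c1+r1*k[0],c2+r2*k[1];return (p+q)/2,np.linalg.norm(p-q)
# lid free-edge inner corners: right corner, left corner
print('lid R inner',tri(t(190,292),s(182,57)))
print('lid L inner',tri(t(30,313),s(86,45)))
print('hingeR',P(T,t(208,240),35))
for n,p,z in(('loupe',(130,108),30),('box',(278,105),46),('card',(467,135),10),('big',(700,474),90)):
  print(n,P(T,t(*p),z))
```

```text
hole [518.1493476  63.7087493  35.       ]
near corners [491.0769945  101.16946315  35.        ] [502.83761974  18.66763494  35.        ] scene [483.39360266  87.86727039  35.        ] [498.91431662   8.30107497  35.        ]
btn [518.6674393   92.77866151  41.        ] [526.87837949  37.02079289  41.        ]
knobtop [ 489.34615721 -148.1919898    76.        ] [ 485.44315405 -151.5662768    76.        ]
stand corners [array([ 515.5, -114.8]), array([ 522.8, -175.3]), array([ 463.7, -181.7]), array([ 454.3, -121.7])]
lid R inner (array([569.72110241,  29.76897937, 146.02529007]), np.float64(4.720137129379779))
lid L inner (array([559.91090779, 108.15201622, 141.27450066]), np.float64(2.16532715972772))
hingeR [618.07579077  35.2713804   35.        ]
loupe [696.33348628  84.90918179  30.        ]
box [695.6442368  -3.3291199  46.       ]
card [ 689.66986694 -113.17209672   10.        ]
big [ 489.0680325  -237.11337849   90.        ]
```

```bash
python3 -m jog '[[30,-52,12,0,0,2.5,-1],[33,-54,12,0,0,2.5,-1],[33,-54,10,0,0,2.5,-1],[33,-54,10,0,0,2.5,-1],[33,-54,8,0,0,2.5,-1],[33,-54,8,0,0,2.5,-1],[33,-54,8,0,0,2.5,-1],[33,-54,5,0,0,2,-1],[33,-54,5,0,0,2,-1],[30,-50,5,0,0,2,-1],[0,0,0,0,0,0,-1],[0,0,0,0,0,0,-1]]' 30
python3 - <<'E'
from h import *
s=status.state();print(s['ee_pos'],s['ee_rot'],s['time'],s['width'])
d=get_image('wrist');print(d['hand_eye'],d['K'])
cv2.imwrite('pics/w1.png',d['image'][...,::-1]);np.savez('pics/w1.npz',pos=s['ee_pos'],rot=s['ee_rot'],**d)
E
```

```text
time: 1.6
ee_pos: [483.9, 77.7, 298.8]
ee_rot: [-3.141, -0.0, 1.711]
wrist_force: [-1.4, 0.2, -0.8]
width: 0.1
[483.90164146  77.73456689 298.7607701 ] [-3.14052590e+00 -4.17889693e-04  1.71075004e+00] 1.6 0.12099285330147386
[[ 9.99999671e-01 -7.93060842e-04  1.68288426e-04 -5.44170963e-01]
 [ 7.14249743e-04  9.60023141e-01  2.79919738e-01 -7.87729976e+01]
 [-3.83554166e-04 -2.79919525e-01  9.60023391e-01 -1.66654719e+02]
 [ 0.00000000e+00  0.00000000e+00  0.00000000e+00  1.00000000e+00]] [[289.08794378   0.         255.28615099]
 [  0.         289.08794378 195.06787016]
 [  0.           0.           1.        ]]
```

View pics/w1.png

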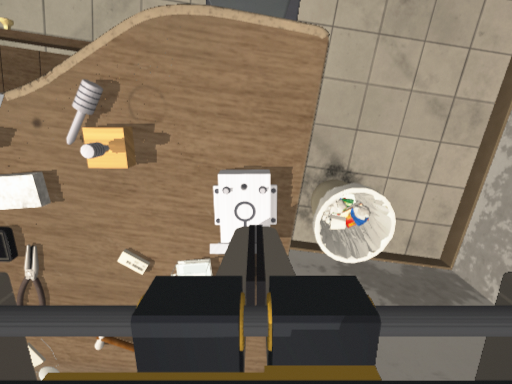

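```bash
cat >> h.py <<'E'
from scipy.spatial.transform import Rotation as Ro
def wsnap(f):
    s=status.state(); d=get_image('wrist'); d['pos']=s['ee_pos'];d['rot']=s['ee_rot']
    np.savez('pics/'+f+'.npz',**d); cv2.imwrite('pics/'+f+'.png',d['image'][...,::-1]); return wfix(d)
def wfix(d):
    M=np.eye(4);M[:3,:3]=Ro.from_euler('xyz',d['rot']).as_matrix();M[:3,3]=d['pos']
    W=np.linalg.inv(M@d['hand_eye']);d['R']=W[:3,:3];d['t']=W[:3,3];return d
def crop(f,x0,x1,y0,y1,k,o):
    a=cv2.imread('pics/'+f+'.png');cv2.imwrite('pics/'+o+'.png',cv2.resize(a[y0:y1,x0:x1],None,fx=k,fy=k,interpolation=cv2.INTER_CUBIC))
E
python3 - <<'E'
from h import *
crop('w1',200,300,160,260,6,'w1c')
crop('w1',60,140,70,180,5,'w1d')
E
```

```text
(no output)
```

View pics/w1c.png

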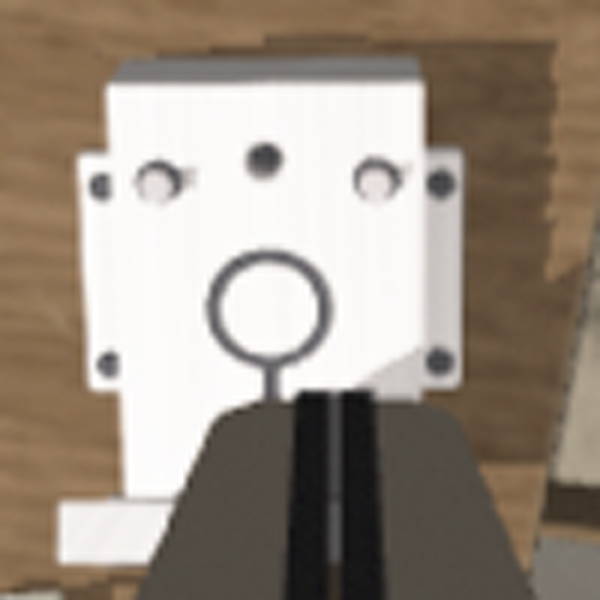

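View pics/w1d.png

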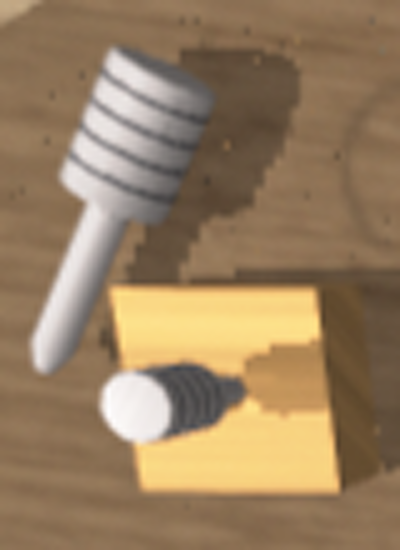

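Run:
```python
from h import *
d=wfix(load('w1'));f=lambda u,v:(u/6+200-.42,v/6+160-.42)
g=lambda u,v:(u/5+60-.4,v/5+70-.4)
print('hole',plane(d,*f(264,161),35))
print('near corners',plane(d,*f(107,81),35),plane(d,*f(419,81),35))
print('screws6',[plane(d,*f(*p),6)[:2].round(1) for p in((101,185),(440,184),(110,364),(439,361))])
print('btn',plane(d,*f(159,181),41),plane(d,*f(378,181),41))
print('knob',plane(d,*g(138,406),76))
print('standtop',[plane(d,*g(*p),32)[:2].round(1) for p in((110,286),(318,287),(340,491),(140,491))])
```

```text
hole [518.70103741  64.11160787  35.        ]
near corners [503.49034366  22.13610934  35.        ] [492.55461801 100.26255015  35.        ]
screws6 [array([539.2,  20.5]), array([526.1, 112.7]), array([591.1,  28.4]), array([577.4, 120.5])]
btn [526.01166015  38.45129782  41.        ] [518.31919373  93.42692198  41.        ]
knob [ 488.11747942 -149.92220064   76.        ]
standtop [array([ 463.1, -181.7]), array([ 455. , -121.5]), array([ 514.9, -114.1]), array([ 523.4, -174.3])]
```

```bash
python3 -m jog '[[45,0,0,0,0,0,-1],[45,0,0,0,0,0,-1],[42,0,0,0,0,0,-1],[0,0,-40,0,0,0,-1],[0,0,-40,0,0,0,-1],[0,0,-40,0,0,0,-1],[0,0,-34,0,0,0,-1],[0,0,0,0,0,0,-1]]' 30
python3 - <<'E'
from h import *
snap('scene','s2.png');crop('s2',150,350,90,240,3.8,'s2c')
E
```

```text
time: 2.65
ee_pos: [613.7, 79.2, 142.7]
ee_rot: [-3.136, -0.0, 1.714]
wrist_force: [-0.4, 0.3, 0.3]
width: 0.3
```

View pics/s2c.png

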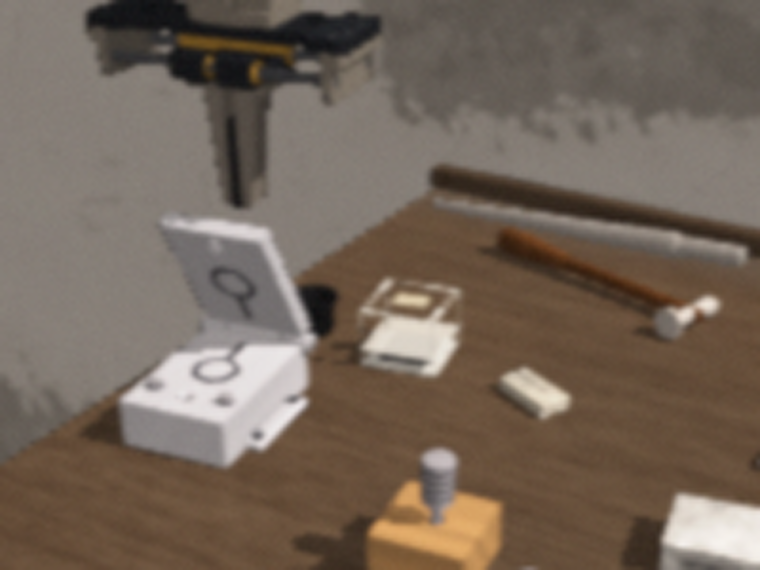

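Run:
```python
from h import *
d=load('s2')
q=lambda X:((proj(d,X)-[150,90])*3.8).round()
print(q([613.7,79,117.7]),'hinge',q([618,78,35]))
h=np.array([618.1,78,35]);ux=np.array([.99,.139,0]);uy=np.array([-.139,.99,0])
for th in(1.0,1.12,1.25,1.57):
  e=h+115.5*(-np.cos(th)*ux+np.array([0,0,np.sin(th)]))
  print(th,q(e-40*uy),q(e+40*uy))
for n in(-40,40): print(q(h-120.5*ux+n*uy))
```

```text
[244. 228.] hinge [257. 329.]
1.0 [254. 250.] [150. 231.]
1.12 [263. 234.] [159. 216.]
1.25 [272. 218.] [170. 201.]
1.57 [297. 191.] [197. 174.]
[221. 420.]
[118. 396.]
```

Run:
```python
from h import *
crop('s2',185,245,120,190,9,'s2d')
wsnap('w2')
```

```text
(no output)
```

View pics/s2d.png

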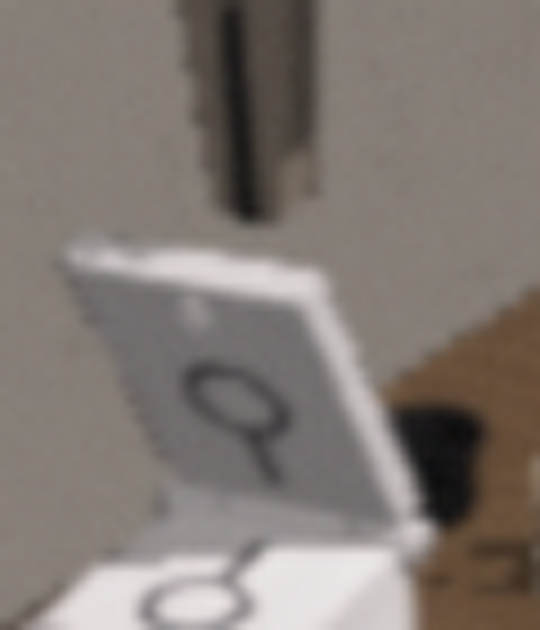

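View pics/w2.png

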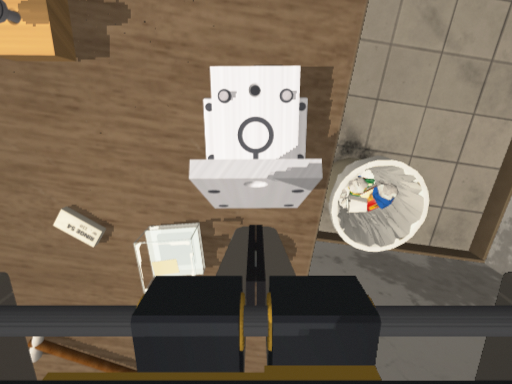

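Run:
```python
from h import *
d=load('s2');w=wfix(load('w2'));print(w['pos'],w['rot'])
print('tip ray',plane(d,212.8,144.2,117.7),plane(d,212.8,144.2,137), 'x=613:',[ (lambda c,r:c+r*(613-c[0])/r[0])(*ray(d,212.8,144.2))])
print('wrist tip',proj(w,w['pos']-[0,0,25]))
h=np.array([618.1,78,35]);ux=np.array([.99,.139,0]);uy=np.array([-.139,.99,0]);Z=np.array([0,0,1.])
for th in(1.0,1.12,1.25,1.4):
  e=h+115.5*(-np.cos(th)*ux+np.sin(th)*Z);o=e+12*(np.sin(th)*ux+np.cos(th)*Z)
  print(th,[proj(w,p+k*uy).round() for p in(e,o) for k in(-40,40)])
print([proj(d,h-120.5*ux+k*uy) for k in(-40,40)])
print([proj(w,h-120.5*ux+k*uy) for k in(-40,40)])
```

```text
[615.3311365   79.10697123 144.74504753] [-3.13935178e+00 -1.26718942e-04  1.71397867e+00]
tip ray [643.16913891 107.02865331 117.7       ] [607.00589253  77.23698565 137.        ] x=613: [array([613.        ,  82.17499525, 133.80099864])]
wrist tip [256.02210233 225.97505583]
1.0 [array([189., 143.]), array([319., 143.]), array([188., 161.]), array([320., 161.])]
1.12 [array([188., 164.]), array([320., 165.]), array([187., 184.]), array([321., 184.])]
1.25 [array([187., 189.]), array([321., 189.]), array([187., 209.]), array([321., 209.])]
1.4 [array([187., 218.]), array([320., 218.]), array([188., 237.]), array([320., 238.])]
[array([208.05531791, 200.57053364]), array([181.0665457 , 194.19748997])]
[array([209.15742564,  64.68664258]), array([299.92305195,  64.98703217])]
```

```bash
python3 -m jog '[[-17,-2.4,0,0,0,0,-1],[-12,-1.7,-6,0,0,0,-1],[-12,-1.7,-7,0,0,0,-1],[-10,-1.4,-9,0,0,0,-1],[-9,-1.3,-10,0,0,0,-1],[-6,-0.8,-10,0,0,0,-1],[-5,-0.7,-10,0,0,0,-1],[0,0,0,0,0,0,-1]]' 30
python3 - <<'E'
from h import *
wsnap('w3')
E
```

```text
time: 3.75
ee_pos: [544.4, 67.6, 92.1]
ee_rot: [-3.14, -0.0, 1.712]
wrist_force: [0.3, 0.6, -0.8]
width: 0.6
```

View pics/w3.png

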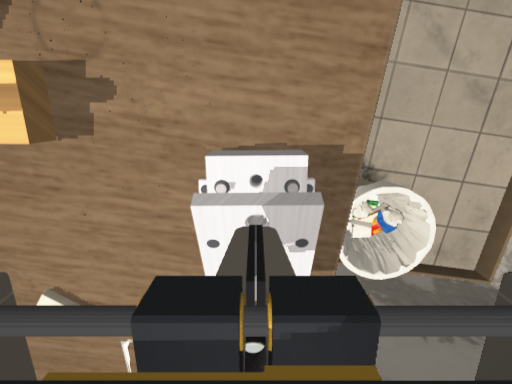

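```bash
python3 -m jog '[[-2,-0.3,-7,0,0,0,-1],[-1,-0.1,-6,0,0,0,-1],[0,0,-3,0,0,0,-1],[0,0,0,0,0,0,-1]]' 30
```

```text
time: 4.3
ee_pos: [542.3, 67.4, 76.9]
ee_rot: [-3.141, -0.0, 1.712]
wrist_force: [0.6, 1.0, -0.7]
width: 0.5
```

```bash
python3 -m jog '[[0,0,-3,0,0,0,-1],[0,0,-2,0,0,0,-1],[0,0,0,0,0,0,-1]]' 30; python3 -m jog '[[0,0,-2,0,0,0,-1],[0,0,0,0,0,0,-1]]' 30;python3 - <<'E'
from h import *
wsnap('w4')
print(status.state()['wrist_force'])
E
```

```text
time: 4.68
ee_pos: [542.3, 67.4, 72.0]
ee_rot: [-3.141, -0.0, 1.712]
wrist_force: [0.5, -0.8, 0.1]
width: 0.5
time: 4.92
ee_pos: [542.3, 67.3, 70.1]
ee_rot: [-3.142, 0.0, 1.712]
wrist_force: [-0.5, -0.2, 0.4]
width: 0.5
[ 0.03411189  0.70757916 -0.12858296]
```

View pics/w4.png

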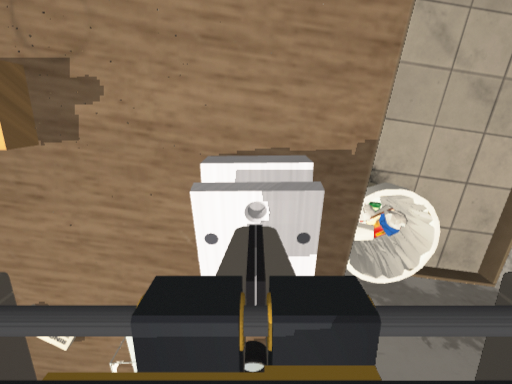

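Run:
```python
from h import *
w=wfix(load('w4'));print(w['pos'])
h=np.array([618.1,78,35]);ux=np.array([.99,.139,0]);uy=np.array([-.139,.99,0]);Z=np.array([0,0,1.])
for th in(0,.065,.1,.2,.3):
  e=h+115.5*(-np.cos(th)*ux+np.sin(th)*Z);o=e+12*(np.sin(th)*ux+np.cos(th)*Z);c=h+100.5*(-np.cos(th)*ux+np.sin(th)*Z)+12*(np.sin(th)*ux+np.cos(th)*Z)
  print(th,[proj(w,p+k*uy).round() for p in(e,o) for k in(-40,40)],proj(w,c).round(1))
print([proj(w,h-120.5*ux+k*uy) for k in(-40,40)])
crop('w4',180,340,140,250,4.5,'w4c')
snap('scene','s4.png');crop('s4',170,270,110,230,5,'s4c')
```

```text
[542.34775784  67.34910404  70.07724366]
0 [array([200., 169.]), array([313., 169.]), array([196., 173.]), array([316., 173.])] [256.1 194.3]
0.065 [array([198., 172.]), array([315., 172.]), array([194., 177.]), array([318., 177.])] [256.1 198.5]
0.1 [array([197., 173.]), array([316., 174.]), array([193., 179.]), array([319., 179.])] [256.2 201.1]
0.2 [array([193., 180.]), array([319., 180.]), array([189., 188.]), array([323., 188.])] [256.2 209.9]
0.3 [array([190., 189.]), array([323., 189.]), array([186., 200.]), array([327., 200.])] [256.2 220.9]
[array([199.28449438, 162.24405009]), array([312.94653186, 162.36589152])]
```

View pics/w4c.png

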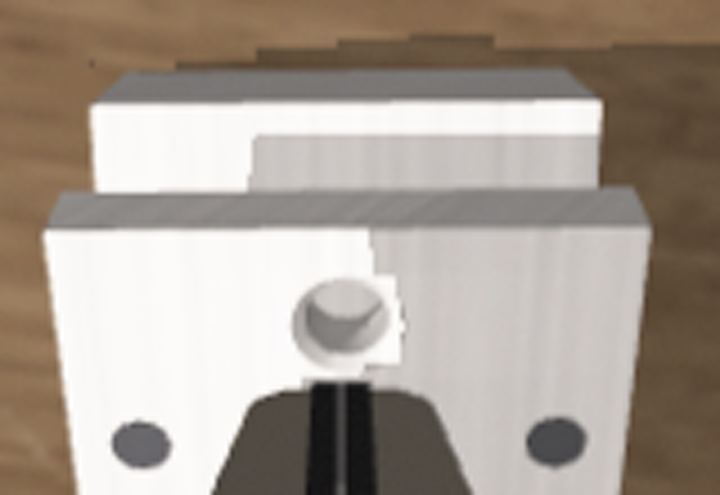

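View pics/s4c.png

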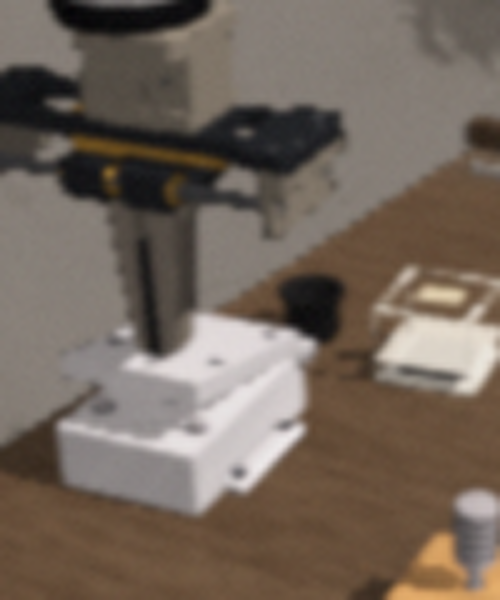

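```bash
python3 -m jog '[[-1,-0.1,-4,0,0,0,-1],[-1,-0.1,-4,0,0,0,-1],[0,0,0,0,0,0,-1]]' 30; python3 -m jog '[[0,0,-3,0,0,0,-1],[0,0,0,0,0,0,-1]]' 30;python3 - <<'E'
from h import *
wsnap('w5')
crop('w5',180,340,120,250,4.5,'w5c')
E
```

```text
time: 5.4
ee_pos: [540.0, 67.1, 61.8]
ee_rot: [-3.141, -0.0, 1.712]
wrist_force: [0.3, 0.0, -0.4]
width: 0.4
time: 5.65
ee_pos: [540.3, 67.1, 59.0]
ee_rot: [-3.141, -0.0, 1.712]
wrist_force: [-0.7, -0.1, -0.7]
width: 0.5
```

View pics/w5c.png

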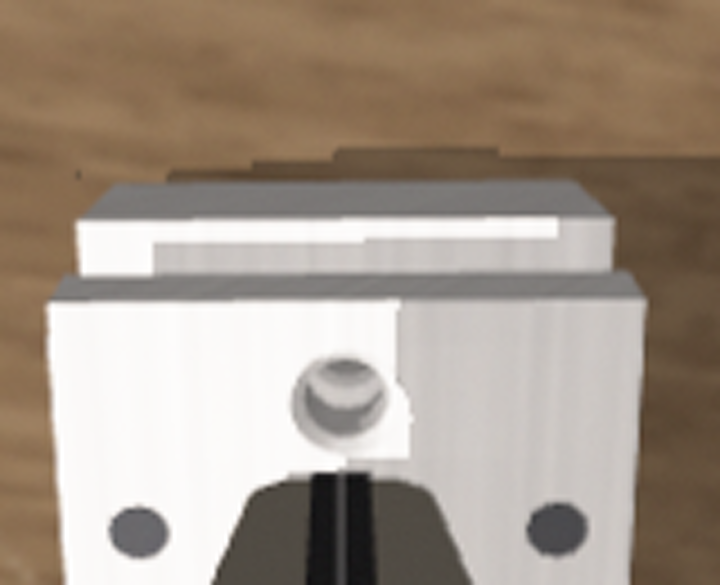

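```bash
python3 -m jog '[[0,0,-3,0,0,0,-1],[0,0,-1,0,0,0,-1],[0,0,0,0,0,0,-1]]' 30; python3 -m jog '[[0,0,-2,0,0,0,-1],[0,0,0,0,0,0,-1]]' 30;python3 - <<'E'
from h import *
w=wsnap('w6')
h=np.array([618.1,78,35]);ux=np.array([.99,.139,0]);uy=np.array([-.139,.99,0]);Z=np.array([0,0,1.])
for th in(0,.065,.1,.2):
  e=h+115.5*(-np.cos(th)*ux+np.sin(th)*Z);o=e+12*(np.sin(th)*ux+np.cos(th)*Z);c=h+100.5*(-np.cos(th)*ux+np.sin(th)*Z)+12*(np.sin(th)*ux+np.cos(th)*Z)
  print(th,[((proj(w,p+k*uy)-[180,120])*4.5).round() for p in(e,o) for k in(-40,40)],proj(w,c).round(1))
crop('w6',180,340,120,250,4.5,'w6c')
E
```

```text
time: 6.08
ee_pos: [540.3, 67.2, 55.2]
ee_rot: [-3.142, 0.0, 1.712]
wrist_force: [-0.2, 0.4, 1.3]
width: 0.4
time: 6.32
ee_pos: [540.0, 67.1, 53.1]
ee_rot: [-3.141, 0.0, 1.712]
wrist_force: [-2.0, 0.3, 3.2]
width: 0.5
0 [array([ 67., 260.]), array([617., 261.]), array([ 50., 280.]), array([635., 280.])] [256.1 205.4]
0.065 [array([ 57., 274.]), array([628., 274.]), array([ 38., 301.]), array([647., 301.])] [256.1 210.3]
0.1 [array([ 51., 283.]), array([634., 284.]), array([ 32., 314.]), array([654., 315.])] [256.1 213.4]
0.2 [array([ 33., 317.]), array([653., 318.]), array([ 12., 362.]), array([674., 363.])] [256.2 223.7]
```

View pics/w6c.png

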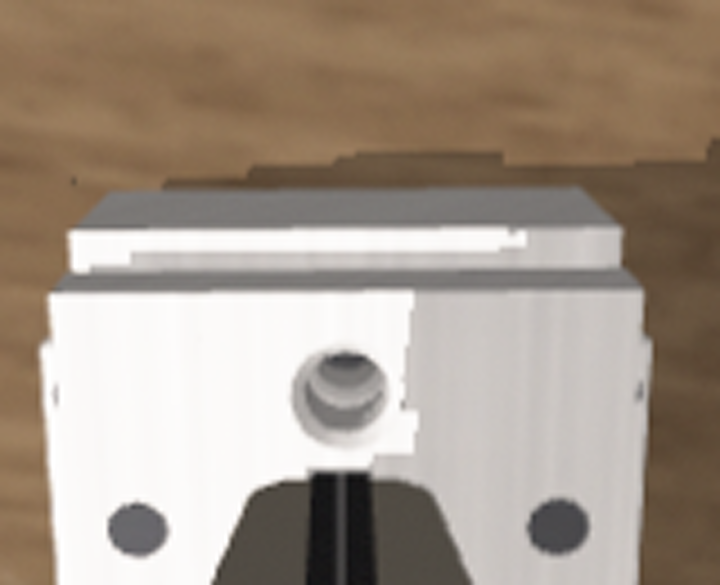

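```bash
python3 -m jog '[[0,0,-2,0,0,0,-1],[0,0,-2,0,0,0,-1],[0,0,0,0,0,0,-1]]' 30; python3 -m jog '[[0,0,-1.5,0,0,0,-1],[0,0,0,0,0,0,-1]]' 30
```

```text
time: 6.75
ee_pos: [539.7, 67.0, 50.2]
ee_rot: [-3.14, 0.0, 1.712]
wrist_force: [-8.5, -1.5, 20.6]
width: 0.1
time: 7.0
ee_pos: [539.7, 67.0, 50.1]
ee_rot: [-3.14, 0.0, 1.712]
wrist_force: [-14.2, -2.8, 37.3]
width: 0.6
```

```bash
python3 -m jog '[[0,0,25,0,0,0,-1],[0,0,50,0,0,0,-1],[0,0,50,0,0,0,-1],[-10,-43,25,0,0,0,0],[-10,-43,0,0,0,0,0],[-10,-43,0,0,0,0,0],[-10,-43,0,0,0,0,0],[-10,-43,0,0,0,0,0],[0,0,0,0,0,0,0],[0,0,0,0,0,0,0]]' 30
python3 - <<'E'
from h import *
w=wsnap('w7')
d=wfix(load('w1'));g=lambda u,v:(u/5+60-.4,v/5+70-.4)
for z in(80,90,100,110):print(z,plane(d,*g(160,70),z))
print('base',plane(d,*g(45,360),0))
print(status.state()['time'],w['pos'],w['rot'],status.state()['width'])
E
```

```text
time: 8.25
ee_pos: [490.5, -147.5, 197.6]
ee_rot: [3.141, -0.0, 1.711]
wrist_force: [0.3, -0.6, -0.5]
width: 45.6
80 [ 401.81608251 -140.44935607   80.        ]
90 [ 401.92878011 -135.08975295   90.        ]
100 [ 402.0414777  -129.73014984  100.        ]
110 [ 402.1541753  -124.37054673  110.        ]
base [ 493.43496052 -221.05169955    0.        ]
8.3 [ 490.5361497 -147.5428723  197.5644961] [ 3.14129525e+00 -3.12501715e-04  1.71129225e+00] 45.58830306790397
```

View pics/w7.png

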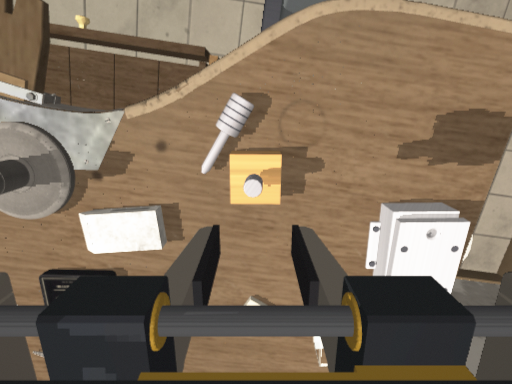

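Run:
```python
from h import *
d=wfix(load('w1'));w=wfix(load('w7'))
print(plane(d,68.5,143.5,8),plane(d,92,86,15)); print(plane(w,206,171,8),plane(w,240,99,15))
for n in('s2','s4'):
  pass
d=snap('top','t8.png')
crop('w7',190,330,80,260,3.3,'w7c')
crop('t8',150,390,90,260,3.3,'t8c')
print('knob',plane(w,253,188,76))
```

```text
[ 494.94210692 -216.38676843    8.        ] [ 404.32813433 -174.76553116   15.        ]
[ 492.98078493 -209.96931459    8.        ] [ 402.24310445 -178.08583369   15.        ]
knob [ 488.65817213 -150.64449322   76.        ]
```

View pics/w7c.png

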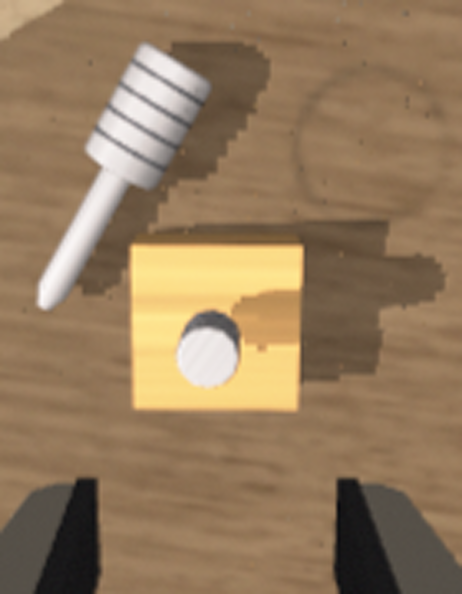

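View pics/t8c.png

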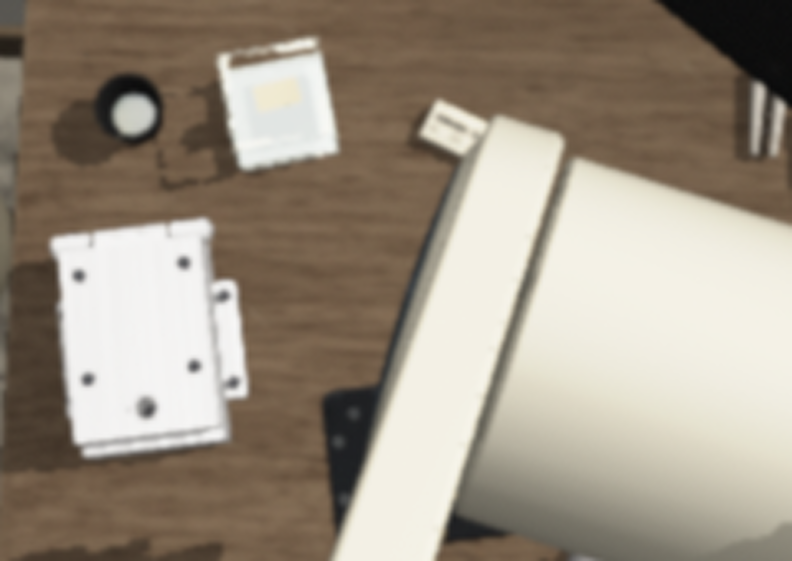

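```bash
python3 -c "
from h import *
snap('scene','s8.png');crop('s8',170,380,135,290,3.6,'s8c')"
```

View pics/s8c.png

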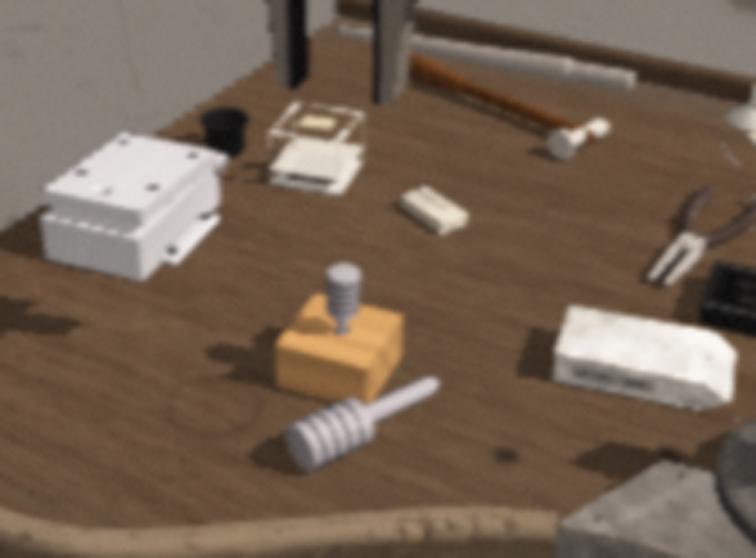

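Run:
```python
from h import *
d=load('s8')
for p,X in(((250.6,159),(487.3,-124.7)),((276,163),(494,-170))):
  c,r=ray(d,*p)
  k=np.dot(np.array(X)-c[:2],r[:2])/np.dot(r[:2],r[:2]);print(c+k*r)
c,r=ray(d,170+343/3.6,135+271/3.6);print('knob',plane(d,170+343/3.6,135+271/3.6,76))
```

```text
[ 484.06323785 -119.68831033  190.32870891]
[ 495.24124245 -172.31247864  189.51229751]
knob [ 486.03955312 -153.48951292   76.        ]
```

```bash
python3 -m jog '[[-2,-2,-40,0,0,0,0],[0,0,-40,0,0,0,0],[0,0,-35,0,0,0,0],[0,0,0,0,0,0,0]]' 30
python3 - <<'E'
from h import *
w=wsnap('w9')
crop('w9',180,330,120,270,4,'w9c')
E
```

```text
time: 8.9
ee_pos: [486.8, -148.4, 80.7]
ee_rot: [-3.137, -0.002, 1.713]
wrist_force: [-0.5, -0.2, 0.3]
width: 46.4
```

View pics/w9c.png

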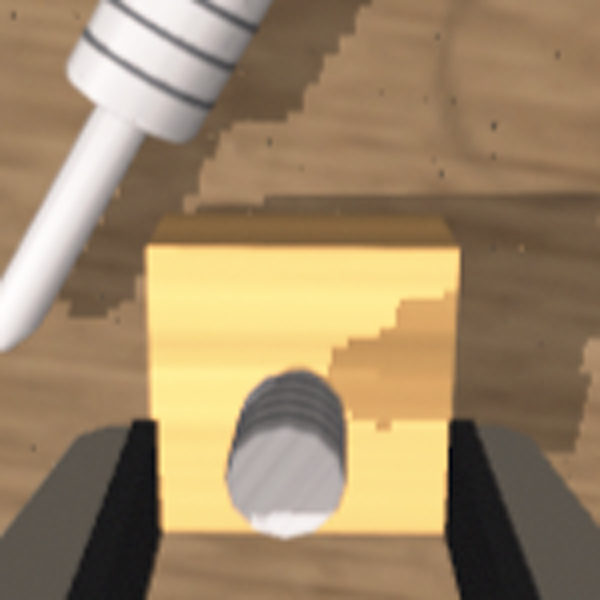

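Run:
```python
from h import *
w=wfix(load('w9'));print(plane(w,251.4,239.9,76),w['pos'])
s=status.state();print(s['ee_pos'])
```

```text
[ 488.55829175 -151.21713411   76.        ] [ 486.75912265 -148.40449048   80.74274879]
[ 488.01395333 -148.96115249   82.33094553]
```

```bash
python3 -m jog '[[0.5,-1.2,-14,0,0,0,0],[0,0,-13,0,0,0,0],[0,0,0,0,0,0,0],[0,0,0,0,0,0,-1],[0,0,0,0,0,0,-1],[0,0,0,0,0,0,-1],[0,0,0,0,0,0,-1],[0,0,0,0,0,0,-1]]' 35
python3 - <<'E'
from h import *
w=wsnap('w10')
crop('w10',180,330,120,270,4,'w10c')
snap('scene','s10.png');crop('s10',220,330,150,260,5,'s10c')
E
```

```text
time: 9.95
ee_pos: [489.0, -150.7, 55.9]
ee_rot: [3.141, -0.0, 1.712]
wrist_force: [-0.5, 4.4, 4.4]
width: 19.1
```

View pics/w10c.png

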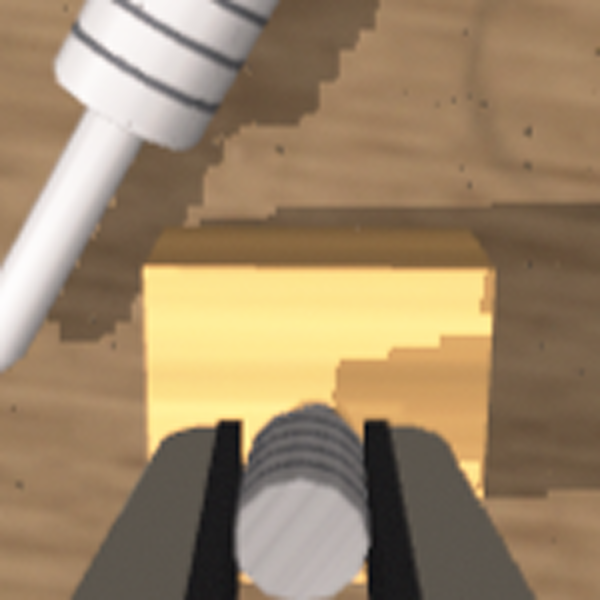

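View pics/s10c.png

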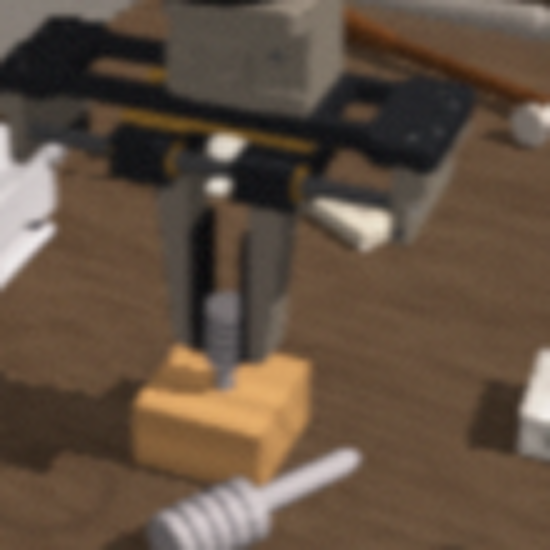

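```bash
python3 -m jog '[[0,0,10,0,0,0,-1],[0,0,20,0,0,0,-1],[0,0,35,0,0,0,-1],[0,0,45,0,0,0,-1],[0,0,0,0,0,0,-1],[0,0,0,0,0,0,-1]]' 35
python3 - <<'E'
from h import *
w=wsnap('w11')
crop('w11',180,330,150,270,4.5,'w11c')
snap('scene','s11.png');crop('s11',220,330,100,210,5,'s11c')
E
```

```text
time: 10.8
ee_pos: [488.5, -151.3, 165.5]
ee_rot: [-3.141, 0.001, 1.712]
wrist_force: [-0.4, -0.1, -0.9]
width: 19.2
```

View pics/w11c.png

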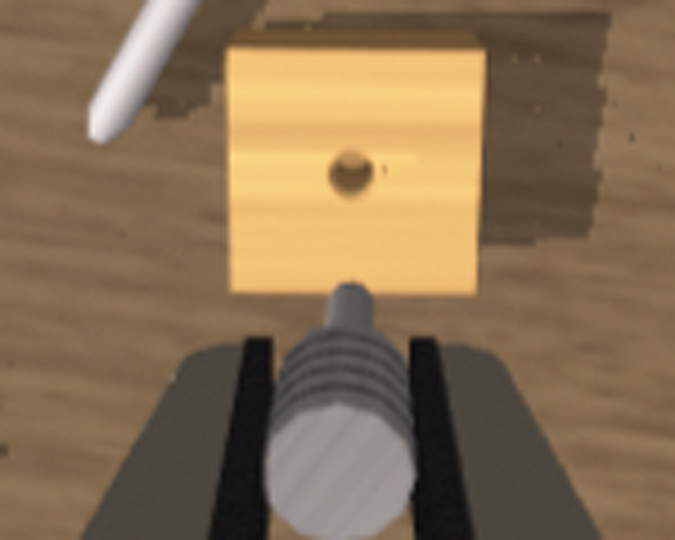

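View pics/s11c.png

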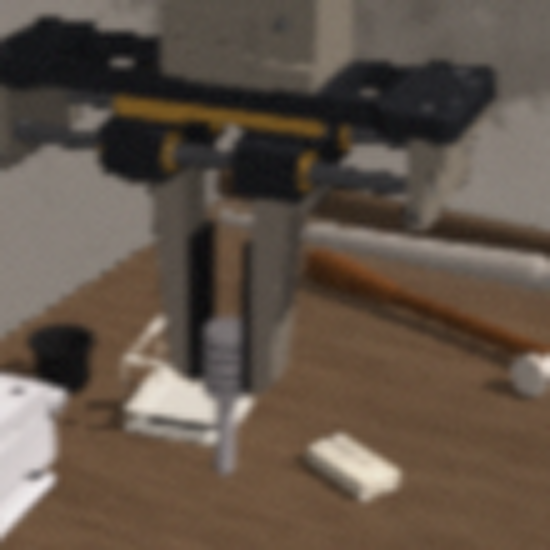

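Run:
```python
from h import *
w=load('w11');H=w['hand_eye'];K=w['K']
def tp(u,v,z):
    r=H[:3,:3]@np.linalg.inv(K)@np.array([u,v,1.]);c=H[:3,3];return c+r*(z-c[2])/r[2]
f=lambda u,v:(u/4.5+180-.4,v/4.5+150-.4)
print('tip edge',tp(*f(351,283),49.9),'shank top',tp(*f(350,320),30))
print('tip +4px',tp(*f(351,292),49.9))
print('knob top c',tp(*f(340,472),-20.1),'L,R',tp(*f(265,470),-20.1),tp(*f(415,470),-20.1))
# front point of the knob underside circle etc
print('knob bottom edge front',tp(*f(344,325),9.9))
w=wfix(w)
print('stand hole',plane(w,*f(351,173),32))
# shank sides at pixel row 305: left,right
for z in(44,40,36):print(z,tp(*f(329,305),z),tp(*f(372,305),z))
```

```text
tip edge [ 1.32091388 -1.21793548 49.9       ] shank top [ 0.99754618 -2.00369805 30.        ]
tip +4px [ 1.32348869  0.4697628  49.9       ]
knob top c [ -0.6169475   -1.27415069 -20.1       ] L,R [ -9.97416257  -1.55922639 -20.1       ] [  8.74118996  -1.54207547 -20.1       ]
knob bottom edge front [-0.03076179 -9.07436245  9.9       ]
stand hole [ 489.11511009 -149.28045653   32.        ]
44 [-2.5199851   0.69083889 44.        ] [ 4.89995486  0.69721369 44.        ]
40 [-2.48246895 -0.81807965 40.        ] [ 4.79657757 -0.8118259  40.        ]
36 [-2.44495279 -2.32699819 36.        ] [ 4.69320029 -2.32086548 36.        ]
```

Run:
```python
from h import *
d=load('s11')
for z in(135,155,170,185):print(z,((proj(d,[488.5,-151,z])-[220,100])*5).round(1))
for z in(32,46,76):print(z,((proj(load('s8'),[489,-149,z])-[170,135])*3.6).round(1))
im=cv2.imread('pics/s11.png');cv2.imwrite('pics/s11d.png',cv2.resize(im[155:200,250:285],None,fx=12,fy=12,interpolation=cv2.INTER_CUBIC))
```

```text
135 [224.7 428.2]
155 [224.8 385.8]
170 [224.9 353.1]
185 [225.  319.8]
32 [338.9 326.1]
46 [338.9 307.5]
76 [339.  266.5]
```

View pics/s11d.png

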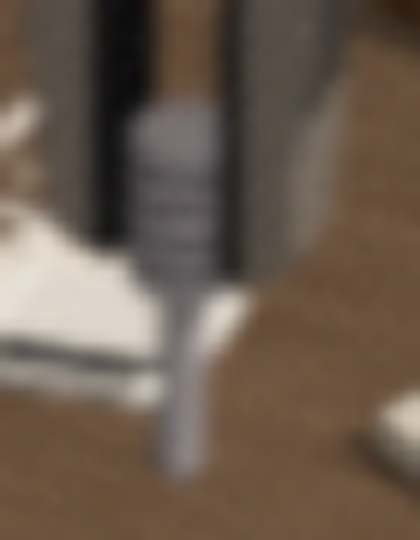

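```bash
python3 -m jog '[[6,35,0,0,0,0,-1],[6,45,0,0,0,0,-1],[6,45,0,0,0,0,-1],[6,45,0,0,0,0,-1],[4,30,0,0,0,0,-1],[2,14,-10,0,0,0,-1],[0,0,-10,0,0,0,-1],[0,0,0,0,0,0,-1],[0,0,0,0,0,0,-1]]' 35
python3 - <<'E'
from h import *
w=wsnap('w12');print(w['pos'],w['rot'])
crop('w12',180,330,130,260,5,'w12c')
snap('scene','s12.png');crop('s12',160,260,100,220,5,'s12c')
E
```

```text
time: 12.02
ee_pos: [518.7, 61.9, 145.5]
ee_rot: [-3.141, 0.0, 1.711]
wrist_force: [0.7, 0.7, -0.5]
width: 19.1
[518.69575716  61.93373447 145.4767424 ] [-3.14096568e+00  1.80498782e-04  1.71095367e+00]
```

View pics/w12c.png

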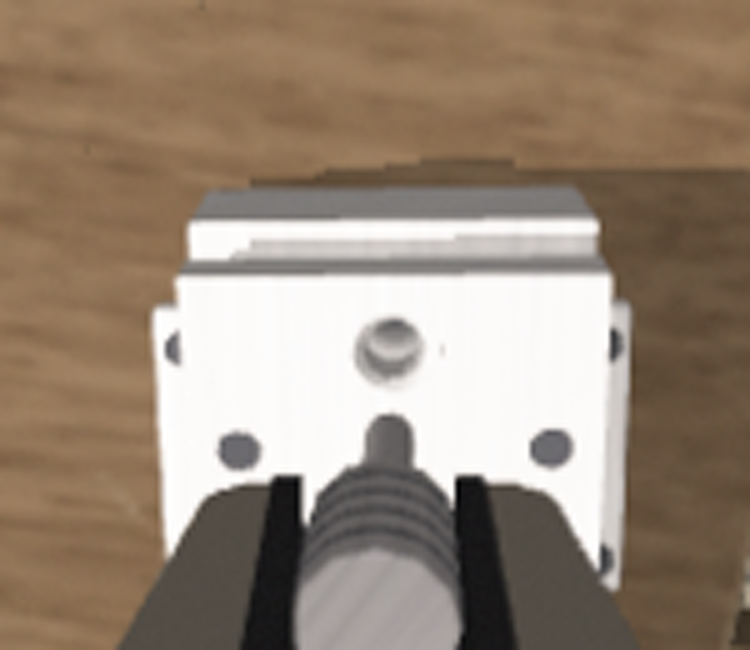

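View pics/s12c.png

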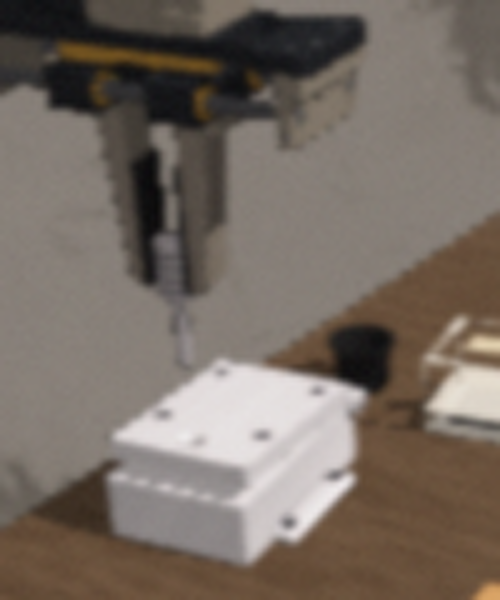

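```bash
cat >> h.py <<'E'
def tp(w,u,v,z):
    H=w['hand_eye'];r=H[:3,:3]@np.linalg.inv(w['K'])@np.array([u,v,1.]);c=H[:3,3];return c+r*(z-c[2])/r[2]
E
python3 - <<'E'
from h import *
w=wfix(load('w12'));f=lambda u,v:(u/5+180-.4,v/5+130-.4)
for z in(47,53.3):print('hole world',plane(w,*f(390,351),z),'tool',tp(w,*f(390,351),145.5-z))
print('tip tool',tp(w,*f(389.5,415),49.9))
print('lid top near corners',plane(w,*f(176,276),35+12+7.2),plane(w,*f(611,272),54.2))
print('mould near corners',plane(w,*f(188,220),35),plane(w,*f(598,218),35))
h=np.array([618.1,78,35]);ux=np.array([.99,.139,0])
th=.065;print('expected upper',h-(100.5*np.cos(th)-12*np.sin(th))*ux+[0,0,100.5*np.sin(th)+12])
# scene: tip and hole mouth
S=load('s12');g=lambda u,v:(u/5+160-.4,v/5+100-.4)
print('scene hole (approx)',plane(S,*g(192,438),53.3),'tip',plane(S,*g(184,365),145.5-49.9))
E
```

```text
hole world [521.62992314  64.06677397  47.        ] tool [ 1.72021661  3.27303844 98.5       ]
hole world [519.71128204  63.74291597  53.3       ] tool [ 1.66641879  1.32363859 92.2       ]
tip tool [ 1.24200912 -1.12355171 49.9       ]
lid top near corners [510.61294632  22.66984435  54.2       ] [498.74764289 101.78449716  54.2       ]
mould near corners [504.2415847   21.79513736  35.        ] [492.71259512 101.09586541  35.        ]
expected upper [519.58676555  64.16834385  53.527901  ]
scene hole (approx) [519.62375867  64.52009064  53.3       ] tip [518.92395744  64.01834594  95.6       ]
```

```bash
python3 -m jog '[[0,0.4,-18,0,0,0,-1],[0,0,-18,0,0,0,-1],[0,0,0,0,0,0,-1],[0,0,0,0,0,0,-1]]' 35
python3 - <<'E'
from h import *
w=wsnap('w13');print(w['pos'])
crop('w13',200,320,130,250,5,'w13c')
d=snap('scene','s13.png');crop('s13',170,230,150,210,10,'s13c')
E
```

```text
time: 12.62
ee_pos: [519.3, 63.2, 110.4]
ee_rot: [3.141, 0.0, 1.712]
wrist_force: [0.4, -1.0, -0.8]
width: 18.8
[519.31465024  63.18957934 110.41450204]
```

View pics/w13c.png

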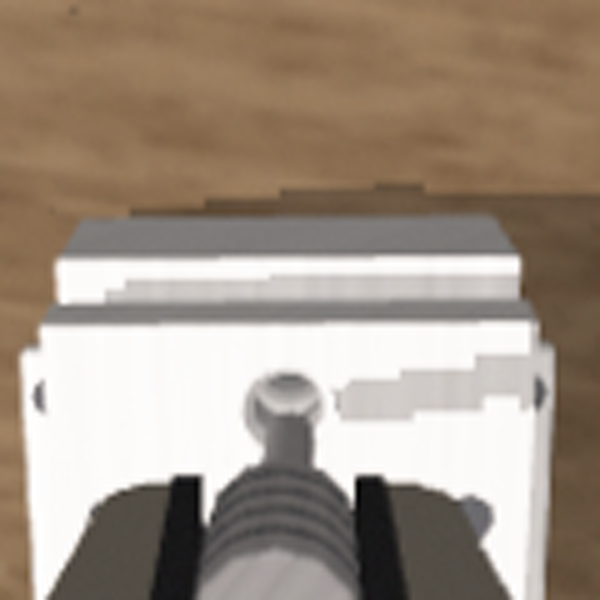

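View pics/s13c.png

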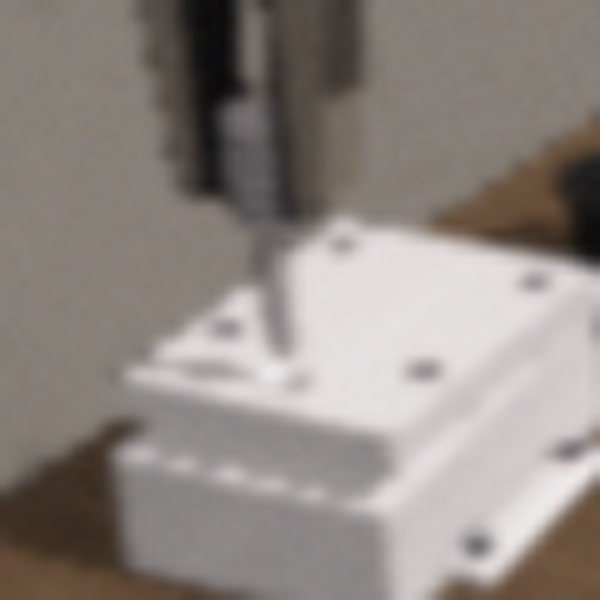

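Run:
```python
from h import *
s=status.state();print(s['ee_pos'],s['wrist_force'])
d=load('s13');g=lambda X:((proj(d,X)-[170,150])*10).round(1)
w=wfix(load('w13'));p=w['pos']
for dz in(20.1,-9.9,-49.9):print(dz,g(p+[0,0,dz]))
f=lambda u,v:(u/5+200-.4,v/5+130-.4)
print('hole',plane(w,*f(284,406),53.5),'tool',tp(w,*f(284,406),110.4-53.5))
print('tip cols tool',tp(w,*f(291,425),48),'L',tp(w,*f(267,440),45),'R',tp(w,*f(314,440),45))
print('knob L/R',tp(w,*f(200,585),-18),tp(w,*f(362,585),-18))
# mould edge verticals in scene
h=np.array([618.1,78,35]);ux=np.array([.99,.139,0]);uy=np.array([-.139,.99,0])
c=h-120.5*ux
for k in(-40,40):print(g(c+k*uy),g(c+k*uy-[0,0,35]))
```

```text
[519.48135851  63.30877145 110.57634791] [-0.44912535 -0.49943051 -0.71797647]
20.1 [254.1  98.7]
-9.9 [265.7 208.5]
-49.9 [280.6 349.1]
hole [519.13431655  63.56183077  53.5       ] tool [ 0.39654792 -0.17758581 56.9       ]
tip cols tool [ 1.46482689 -0.13234023 48.        ] L [-2.30473249  1.25294548 45.        ] R [ 5.03075369  1.25925036 45.        ]
knob L/R [ -9.40262344  -5.11049226 -18.        ] [  8.90325677  -5.0939369  -18.        ]
[380.6 505.7] [391.3 623. ]
[110.7 442. ] [126.3 556.7]
```

```bash
python3 -m jog '[[0.1,-1,-3,0,0,0,-1],[0,0,0,0,0,0,-1],[0,0,0,0,0,0,-1]]' 35
python3 - <<'E'
from h import *
w=wsnap('w14');print(w['pos'])
crop('w14',235,280,195,235,14,'w14c')
d=snap('scene','s14.png');crop('s14',180,215,155,200,13,'s14c')
E
```

```text
time: 13.1
ee_pos: [519.0, 62.3, 106.7]
ee_rot: [-3.142, -0.0, 1.712]
wrist_force: [0.1, 0.2, -0.5]
width: 18.5
[518.96094959  62.34610246 106.74160797]
```

View pics/w14c.png

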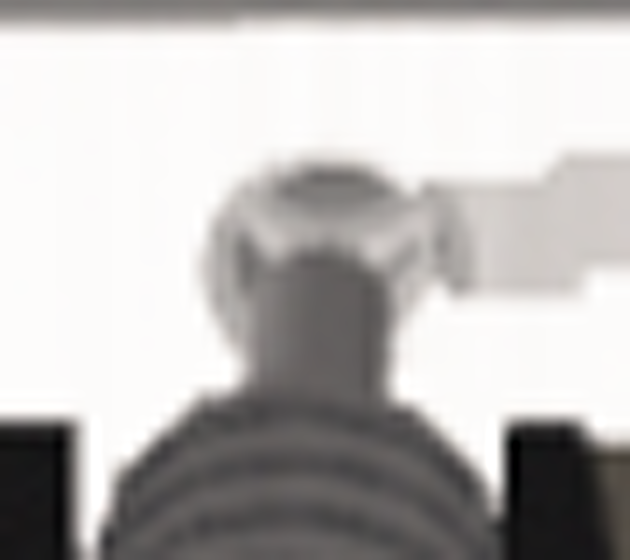

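View pics/s14c.png

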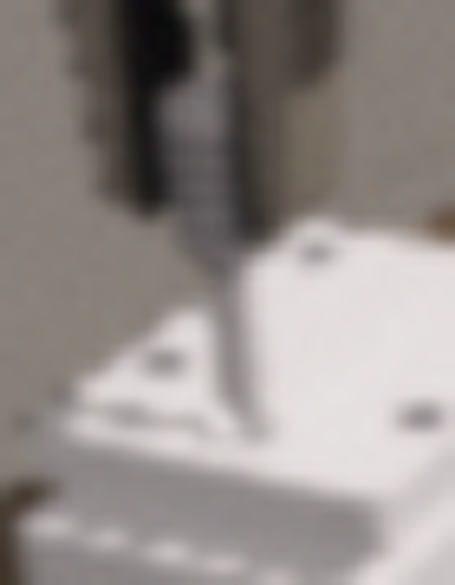

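Run:
```python
from h import *
w=wfix(load('w14'));f=lambda u,v:(u/14+235-.46,v/14+195-.46)
print('mouth left',tp(w,*f(207,270),53.2),'back(top)',tp(w,*f(335,160),53.2-.5),'right',tp(w,*f(465,260),53.2))
print('tip front',tp(w,*f(320,248),49.9),'sides',tp(w,*f(254,320),46),tp(w,*f(386,320),46))
print('bore bottom back edge',tp(w,*f(335,205),65))
s=load('s14')
h=np.array([519.0,62.35,106.7]);g=lambda X:((proj(s,X)-[180,155])*13).round(1)
print(g(h+[0,1.2,-49.9]),g(h+[0,1.2,-9.9]),'lower shaft')
```

```text
mouth left [-5.33017514  1.10282887 53.2       ] back(top) [ 2.03055383 -5.73932736 52.7       ] right [ 9.54324449  0.50360964 53.2       ]
tip front [ 1.15935033 -1.41546611 49.9       ] sides [-2.56112884  1.46158173 46.        ] [ 4.82987223  1.46793114 46.        ]
bore bottom back edge [ 2.18172622  1.22257321 65.        ]
[234.1 405.7] [214.8 223.6] lower shaft
```

```bash
python3 -m jog '[[-0.1,0.9,0,0,0,0,-1],[0,0,-4,0,0,0,-1],[0,0,-4,0,0,0,-1],[0,0,0,0,0,0,-1]]' 35;  python3 -m jog '[[0,0,-4,0,0,0,-1],[0,0,0,0,0,0,-1]]' 35
python3 - <<'E'
from h import *
w=wsnap('w15');print(w['pos'])
crop('w15',235,280,195,235,14,'w15c')
E
```

```text
time: 13.7
ee_pos: [518.5, 63.2, 98.2]
ee_rot: [-3.141, -0.0, 1.712]
wrist_force: [-0.9, 0.3, -1.2]
width: 18.9
time: 13.95
ee_pos: [518.7, 63.2, 94.4]
ee_rot: [-3.141, -0.0, 1.712]
wrist_force: [-0.4, 0.5, -0.2]
width: 18.8
[518.6591559   63.22039878  94.37546966]
```

View pics/w15c.png

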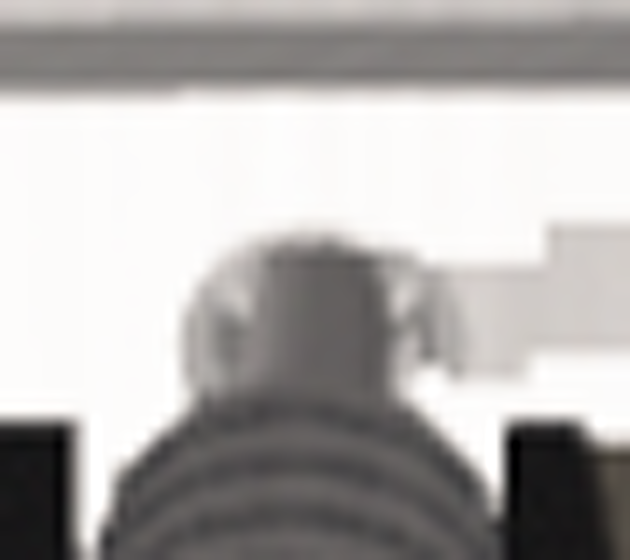

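```bash
python3 -m jog '[[0,0,-4,0,0,0,-1],[0,0,-4,0,0,0,-1],[0,0,0,0,0,0,-1]]' 35;  python3 -m jog '[[0,0,-3,0,0,0,-1],[0,0,0,0,0,0,-1]]' 35; python3 -m jog '[[0,0,-3,0,0,0,-1],[0,0,0,0,0,0,-1]]' 35
```

```text
time: 14.38
ee_pos: [518.5, 63.2, 86.3]
ee_rot: [-3.141, -0.0, 1.712]
wrist_force: [0.0, 0.0, 0.2]
width: 19.2
time: 14.62
ee_pos: [518.7, 63.2, 83.5]
ee_rot: [-3.141, -0.0, 1.712]
wrist_force: [-0.1, 0.5, 0.3]
width: 18.8
time: 14.88
ee_pos: [518.7, 63.2, 80.5]
ee_rot: [-3.141, -0.0, 1.712]
wrist_force: [-0.8, 0.3, -0.7]
width: 19.1
```

```bash
python3 -m jog '[[0,0,-3,0,0,0,-1],[0,0,-3,0,0,0,-1],[0,0,0,0,0,0,-1]]' 35;  python3 -m jog '[[0,0,-3,0,0,0,-1],[0,0,-3,0,0,0,-1],[0,0,0,0,0,0,-1]]' 35; python3 -m jog '[[0,0,-3,0,0,0,-1],[0,0,0,0,0,0,-1]]' 35
```

```text
time: 15.25
ee_pos: [518.6, 63.2, 74.4]
ee_rot: [-3.141, 0.0, 1.712]
wrist_force: [-1.3, 0.3, -0.9]
width: 18.8
time: 15.62
ee_pos: [518.6, 63.2, 68.4]
ee_rot: [-3.141, -0.0, 1.712]
wrist_force: [-0.2, -0.6, -0.8]
width: 18.9
time: 15.88
ee_pos: [518.7, 63.3, 65.5]
ee_rot: [-3.141, -0.0, 1.712]
wrist_force: [0.0, -0.5, -1.4]
width: 19.0
```

```bash
python3 -m jog '[[0,0,-2,0,0,0,-1],[0,0,-2,0,0,0,-1],[0,0,0,0,0,0,-1]]' 50;  python3 -m jog '[[0,0,-2,0,0,0,-1],[0,0,0,0,0,0,-1]]' 50; python3 -m jog '[[0,0,-2,0,0,0,-1],[0,0,0,0,0,0,-1]]' 50
```

```text
time: 16.25
ee_pos: [518.7, 63.2, 61.6]
ee_rot: [-3.141, 0.0, 1.712]
wrist_force: [-1.1, -0.3, 1.2]
width: 18.7
time: 16.5
ee_pos: [518.6, 63.2, 59.6]
ee_rot: [-3.141, 0.0, 1.712]
wrist_force: [-3.1, -1.1, 1.4]
width: 18.8
time: 16.75
ee_pos: [518.6, 63.2, 57.5]
ee_rot: [-3.141, 0.0, 1.712]
wrist_force: [-2.9, -0.6, 3.4]
width: 18.9
```

```bash
python3 -m jog '[[0,0,-1,0,0,0,-1],[0,0,0,0,0,0,-1]]' 50;  python3 -m jog '[[0,0,-1,0,0,0,-1],[0,0,0,0,0,0,-1]]' 50
python3 - <<'E'
from h import *
w=wsnap('w16');print(w['pos'])
crop('w16',190,330,150,270,5,'w16c')
d=snap('scene','s16.png');crop('s16',165,250,130,220,6.5,'s16c')
E
```

```text
time: 17.0
ee_pos: [518.7, 63.2, 57.0]
ee_rot: [-3.141, 0.0, 1.712]
wrist_force: [-4.5, -0.4, 9.9]
width: 19.0
time: 17.25
ee_pos: [518.8, 63.3, 56.7]
ee_rot: [-3.141, -0.0, 1.712]
wrist_force: [-6.2, -1.0, 19.1]
width: 19.0
[518.80803959  63.28776858  56.7268422 ]
```

View pics/w16c.png

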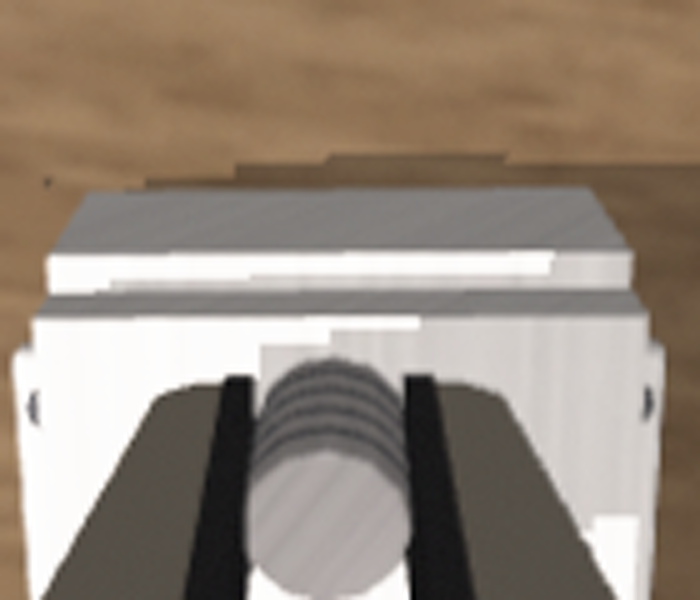

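View pics/s16c.png

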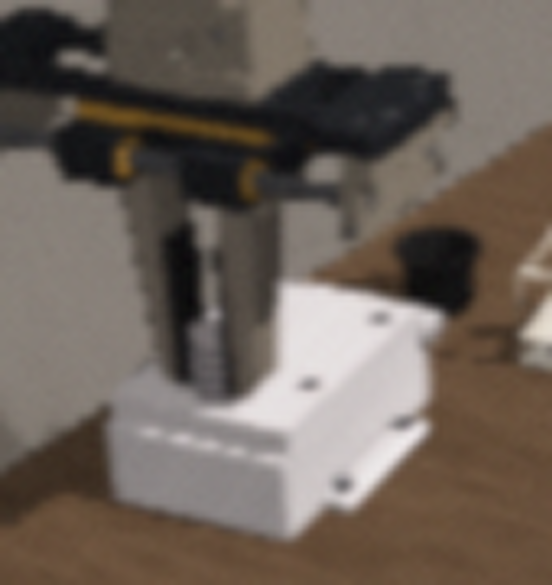

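```bash
python3 -m jog '[[0,0,-0.6,0,0,0,-1],[0,0,0,0,0,0,-1],[0,0,0,0,0,0,-1],[0,0,0,0,0,0,-1]]' 50
python3 - <<'E'
from h import *
w=wfix(load('w16'))
h=np.array([618.1,78,35]);ux=np.array([.99,.139,0]);uy=np.array([-.139,.99,0]);Z=np.array([0,0,1.])
for th in(0,.02,.065):
  e=h+115.5*(-np.cos(th)*ux+np.sin(th)*Z);o=e+12*(np.sin(th)*ux+np.cos(th)*Z)
  print(th,[((proj(w,p+k*uy)-[190,150])*5).round() for p in(e,o) for k in(-40,40)])
print('block',[((proj(w,h-120.5*ux+k*uy)-[190,150])*5).round() for k in(-40,40)])
w=wsnap('w17');crop('w17',190,330,150,270,5,'w17c')
snap('top','t17.png')
s=status.state();print(s['ee_pos'],s['wrist_force'],s['time'])
E
```

```text
time: 17.85
ee_pos: [518.9, 63.3, 56.6]
ee_rot: [3.141, -0.0, 1.712]
wrist_force: [-8.9, -0.9, 25.2]
width: 18.7
0 [array([ 45., 286.]), array([627., 287.]), array([ 28., 316.]), array([645., 316.])]
0.02 [array([ 42., 292.]), array([630., 292.]), array([ 24., 324.]), array([649., 325.])]
0.065 [array([ 35., 306.]), array([638., 307.]), array([ 16., 344.]), array([658., 345.])]
block [array([ 43., 251.]), array([629., 252.])]
[518.88027021  63.31596442  56.61192052] [-9.32501621 -0.93678594 24.75444126] 17.95
```

View pics/w17c.png

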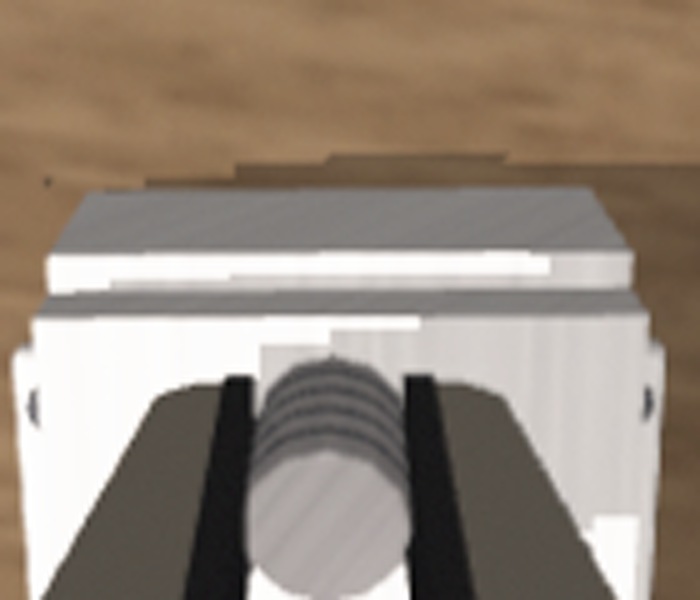

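View pics/t17.png

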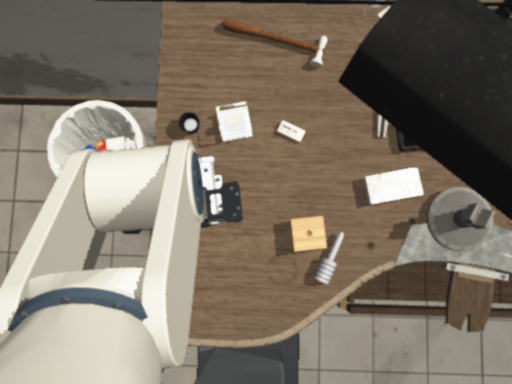

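```bash
python3 -c "
from workcell import order,status
print(order.hand_in()); print(status.state()['wrist_force'])"
```

```text
the job is handed in; nothing more can be done
None
the job is handed in; nothing more can be done
```

I folded the upper half down with closed fingers and pressed it shut. I then took the smaller pin from the stand, pushed it through both holes and handed in at about 18 s. The gripper still holds the knob and pushes down with about 25 N.

**Last checks**
- **Pin depth:** the pin went in with almost no resistance. It stopped at TCP height 56.6 mm, against the 56.9 mm I predicted for fully home.
- **Mould shut:** the edges of the upper half in the wrist image match an angle of 0 to within about 0.01 rad.
- **Other items:** the loupe, display box and card box look unmoved in the last top view.

**What disagreed**
- **Fingertip length:** the fingertips touched only about 3 mm ahead of the TCP, not the stated 25 mm. I used the measured value when gripping and pressing.
- **Camera scale:** close-up wrist images showed the knob and hole about 7% too small, so I aligned the pin by comparing its tip with the hole in the same picture.
- **Larger pin:** it toppled on its own during my first move, while the arm was far away. It now lies on the bench next to the stand.

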